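Hang the kitchen timer on the spice caddy's screw, dial outward

TASK

Hang the kitchen timer back on the round-headed screw on the front of the spice caddy, with its dial facing out into the room. Feel for the screw head with the keyhole in the timer's back, pressing only lightly (a few newtons, never as much as 20 N against the caddy), then draw the timer down until it hangs fully home and upright, and let go. Leave the tin, the egg cup and the tea bowl standing where they are.

Things in the scene. Friction and masses are not known exactly. Their poses are not given: they have to be found in the camera images.
- timer: loose mechanical kitchen timer: white box 60 mm wide (its y), 74 mm high (z), 30 mm deep (x), 0.11 to 0.22 kg, standing upright on the worktop. Origin at the centre of its underside. The -x face has the round dial; the flat +x face is the back, with a keyhole for hanging (see keyhole). Grip it by its two flat sides, each 30 mm by 74 mm
- keyhole (a point): on the timer's back, 36 mm above its underside: middle of the keyhole's entry, an opening 14.5 mm wide (y) and 16 mm high in a 3 mm steel plate flush with the back; from 44 mm up it tapers at 45 degrees into a slot 7 mm wide that ends 53.5 mm above the underside. Cavity for the screw head behind the plate: 10 mm deep. Axes as the timer's
- dial (a point): middle of the dial on the timer's front, 15 mm before its origin, 38 mm above its underside; 54 mm steel ring, tick marks and a steel knob that stands 15 mm out; axes as the timer's
- caddy: pale wooden spice caddy holding three spice jars, fixed to the worktop: 100 mm deep (x), 176 mm wide (y), 115 mm high, nothing in it higher. Origin at the centre of its underside. Its upright front panel faces its own -x, outer face at x = -50 mm, and carries one rigid round-headed screw (see screw_mark)
- screw_mark (a point): on the panel's outer face, middle, 98 mm above the worktop; axes as the caddy's (+x into the panel). The steel screw, driven in by hand, is level and at this height, but anywhere up to 14 mm left or right (y); that is not measured. Shaft 5 mm thick, head 12 mm across, its underside 5 mm and its top 8 mm off the panel. Timer home: shaft 15 mm above the keyhole point, back on the panel
- tin: small closed food tin, 57 mm across, 72 mm high, loose bystander; origin at the centre of its underside
- egg_cup: white egg cup, 49 mm across, 61 mm high, loose bystander; origin at the centre of its underside
- tea_bowl: white tea bowl standing upside down, 54 mm across, 48 mm high, loose bystander; origin at the centre of its underside
Mind the look-alikes: they are no part of the job. Leave any blue, green or turquoise look-alike of the timer alone.

How it is judged:
By the outcome, as a careful person would: the job done as asked, in the order asked, and still so for the second after the job is handed in, with the robot touching nothing.
It also fails if it takes over 72 s, if anything falls off the work surface, if the arm or the gripper's body presses on something with over 40 N, if the wrist force passes 120 N, or if a joint passes its speed limit or range.

ROBOT

A 6-joint arm with a two-finger parallel gripper is mounted at the origin on a cart in front of the work surface, level with it; the furniture and walls round the work are solid. World frame = base frame: x ahead of the robot, y to its left, z up, the work surface at z = 0. Lengths are in m, angles in rad, forces in N, time in s.
With the tool pointing down it reaches from about 0.3 to 0.775 m from the base axis. Payload 14.6 kg.
Tool frame: the origin (TCP) lies at the very end of the fingers, on their centre line; the grasp point (between the pads) lies 19 mm behind it; z points along the fingers, y is the line along which they close (so a half turn about z gives the same grasp; the last joint's range is limited). The gripper opens to 94 mm and grips with 3 to 60 N. Pads are 16 mm wide; open, the fingers measure 119 mm over their backs; the gripper's body (75 mm by 177 mm) begins 78 mm behind the grasp point.
Start: joints at [1.107, 0.3, 1.521, -0, 1.321, -0.067], TCP at [0.213, 0.507, 0.205] pointing down, gripper open.
Joint ranges: [-3.03, 3.03], [-0.79, 2.21], [0.23, 2.52], [-1.04, 4.18], [0, 3.07], [-2.55, 2.55]. Speed limits (rad/s): [2.22, 2.22, 2.57, 3.14, 3.14, 3.14].

INTERFACE

Orientations are given as [roll, pitch, yaw] about the fixed x, y, z axes, in that order (R = Rz(yaw) Ry(pitch) Rx(roll)).
In Python, from station import ctrl, cams gives the robot as it stands. The module is installed in compiled form; this text tells all that it offers.
- The arm moves only by the tool arm_command, never from a script. Its argument "plan" is a list that holds one entry, the list of rows, each a list of 7 numbers: the shift along the tool's x, y, z in mm, then the turn, a rotation vector about the tool's x, y, z in rad, then the closure, from -1 (fully open) to 1 (shut). A call has 1 to 12 rows; each row is the pose to reach, as a shift and turn from the pose commanded when the call began, along the tool's axes at that moment; what a row does not reach only later rows make up. A row lasts 1/10 s, in which the tool goes at most 50 mm and 8.59 degrees, less where a joint would pass 70% of its speed; a pose out of reach is approached as far as the arm can. A call with a gripper value outside its range is refused whole. The fingers move at their own pace and stop on an object; "squeeze" is the grip in N (left out, the last holds). Time passes only in rows, so rows that repeat a pose let the fingers close. It gives the time, the measured TCP pose, the force, the opening and the grip force at its end, in the units of the state.
- ctrl.get_obs(): the state, without advancing time (a new reading comes with each control period).
- cams.camera(name): name is "scene" or "top"; returns (picture, depth): 384x512x3 uint8, blue, green, red; 384x512 float32, m along the optical axis (not along the pixel's ray), 0 where there is no reading.
- cams.camera_info(name): a dict with "fx", "fy", "cx", "cy" (pixels), "dist_coeffs" ([k1, k2, p1, p2, k3] as OpenCV has them; the pictures are not rectified), "world_to_cam" (4x4, takes a point from world to camera coordinates). Camera axes: x right, y down, z forward; pixel columns grow to the right and rows downward; lengths in m; the calibration is good to about 2 mm. A picture is of the moment at which its call begins. camera_info takes no time and is no camera call.
- ctrl.hand_in(): hands the job in; it is judged then, once.
The state is a dict: "time_s": time; "qpos": joint angles; "joint_vel": joint speeds; "tau": joint torques, N m; "ee_pos": TCP position; "eef_rot": TCP orientation; "force": force on the tool from outside, world axes, zero at the start; "moment": the same for the moment, N m; "grip_width": finger opening in m; "grip_force": force on a finger pad.
Only numpy, scipy, OpenCV 4.12 (cv2) and the standard library are available. Lean on these libraries where they do the work, as an engineer would, in place of code of your own. Each camera call takes 0.05 s, during which the arm holds its last target. There are 200 camera calls.

## Working session

There is one attempt and no reset: what is moved stays moved. The work goes in short steps, Python scripts to look and compute and a tool call to move; the robot and the scene stay as the last step left them, time stands still between calls to the robot, and variables do not carry over. Pictures are saved under pics/ and viewed, at most 10 in all, crops included, and the job is handed in when it is done.

Besides the shell and the picture viewer there is one more tool, called after "Call:" as name(argument=value, ...) on one line, values as JSON. arm_command: Moves the arm, as the interface text tells. Its arguments: {"type":"object","properties":{"plan":{"type":"array"},"squeeze":{"type":"number"}},"required":["plan"]}

```bash
mkdir -p pics; cat > h.py <<'E'
import numpy as np, cv2
from station import ctrl, cams
def grab(n):
    im,d=cams.camera(n); np.savez(f'{n}.npz',im=im,d=d); return im,d
def load(n):
    z=np.load(f'{n}.npz'); return z['im'],z['d']
def world(n,uv,d):
    i=cams.camera_info(n); K=np.array([[i['fx'],0,i['cx']],[0,i['fy'],i['cy']],[0,0,1.]])
    uv=np.asarray(uv,float).reshape(-1,1,2)
    p=cv2.undistortPoints(uv,K,np.array(i['dist_coeffs']))[:,0]
    d=np.asarray(d,float).reshape(-1)
    c=np.c_[p*d[:,None],d,np.ones(len(d))]
    return (np.linalg.inv(np.array(i['world_to_cam']))@c.T).T[:,:3]
def cloud(n):
    im,d=load(n); v,u=np.nonzero(d>0); return np.c_[u,v],world(n,np.c_[u,v],d[v,u]),im[v,u]
E
python3 - <<'E'
from h import *
for n in('scene','top'):
    im,d=grab(n); cv2.imwrite(f'pics/{n}1.png',cv2.resize(im,(800,600)))
    i=cams.camera_info(n); W=np.linalg.inv(np.array(i['world_to_cam'])); print(n,i['fx'],W[:3,3].round(3),W[:3,2].round(2))
print(ctrl.get_obs())
E
```

```text
scene 346.9959720833053 [-0.089 -0.565  0.669] [ 0.56  0.59 -0.58]
top 362.8045415021996 [0.369 0.019 0.948] [ 0.16  0.02 -0.99]
{'time_s': 0.1, 'qpos': array([ 1.10735888e+00,  3.00412758e-01,  1.52153267e+00, -3.61124613e-05,
        1.32074170e+00, -6.66086213e-02]), 'joint_vel': array([ 0.00185592, -0.00156163, -0.00283969,  0.0002296 ,  0.00072071,
       -0.00010164]), 'tau': array([ 2.09300859e-03, -5.32649732e+01, -3.53280544e+01,  7.09508755e-02,
        2.36222288e-02, -6.82614609e-05]), 'ee_pos': array([0.21247469, 0.50702607, 0.20493882]), 'eef_rot': array([-3.14049827e+00, -3.79459346e-05,  2.74477277e+00]), 'force': array([ 0.02341484, -0.62340744, -0.37576906]), 'moment': array([-0.0113787 ,  0.02813793, -0.01635235]), 'grip_force': 0.0, 'grip_width': 0.09390074093737444}
```

View pics/scene1.png

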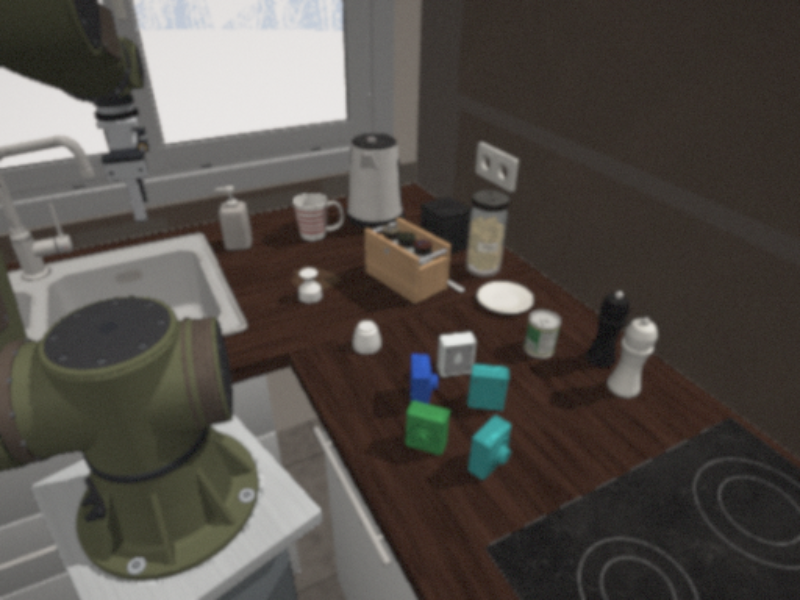

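View pics/top1.png

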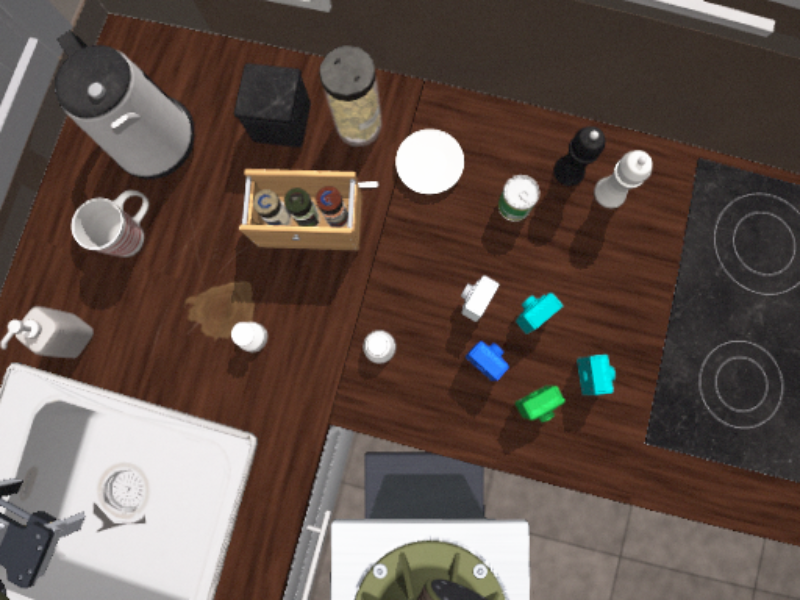

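The top view shows the white timer at (480,297), with its knob pointing left at about (465,297). There are look-alikes in blue (488,360), green (540,403) and turquoise (540,312; 596,375). The only white box with a dial is the one at (480,297), which is (457,355) in the scene view. The caddy is at (302,208) with a screw glint at about (295,237). The tin is at (518,198), the bowl at (379,347) and the egg cup at (250,336).

```bash
cat > m.py <<'E'
from h import *
uv,P,C=cloud('top')
def box(u0,u1,v0,v1,zlo,zhi,f=0.64):
    m=(uv[:,0]>u0*f)&(uv[:,0]<u1*f)&(uv[:,1]>v0*f)&(uv[:,1]<v1*f)&(P[:,2]>zlo)&(P[:,2]<zhi); return P[m],C[m],uv[m]
def rect(p):
    r=cv2.minAreaRect((p[:,:2]*1000).astype(np.float32)); return np.round(r[0],1),np.round(r[1],1),round(r[2],1)
p,c,_=box(455,505,265,330,0.06,0.085); print('timer top',rect(p),p.mean(0).round(4),np.percentile(p[:,2],[5,50,95]).round(4))
p,c,_=box(455,505,265,330,0.025,0.058); print('knob region',len(p),p.mean(0).round(4))
p,c,_=box(235,365,165,260,0.1,0.13); print('caddy top',rect(p),np.percentile(p[:,2],[5,50,95]).round(4))
for n,b in dict(tin=(490,545,170,225),egg=(225,270,315,355),bowl=(360,400,328,366),turq=(515,570,288,335),blue=(465,512,340,385)).items():
    p,c,_=box(*b,0.02,0.1); print(n,rect(p),p[:,2].max().round(3))
m=(P[:,2]<0.01)&(P[:,2]>-0.02)&(uv[:,0]>130)&(uv[:,0]<400)&(uv[:,1]>150)&(uv[:,1]<260);print('table z',np.median(P[m,2]))
E
python3 m.py
python3 - <<'E'
from h import *
t,_=load('top');s,_=load('scene')
a=cv2.resize(t[90:215,140:345],None,fx=3.9,fy=3.9,interpolation=cv2.INTER_CUBIC)[:300] 
a=cv2.resize(t[100:170,145:240],(400,295),interpolation=cv2.INTER_CUBIC)
b=cv2.resize(t[165:235,285:380],(400,295),interpolation=cv2.INTER_CUBIC)
c=cv2.resize(s[135:205,225:320],(400,295),interpolation=cv2.INTER_CUBIC)
d=cv2.resize(s[200:270,255:350],(400,295),interpolation=cv2.INTER_CUBIC)
cv2.imwrite('pics/crop1.png',np.vstack([np.hstack([a,b]),np.hstack([c,d])]))
E
```

```text
timer top (array([508.4, -81.2]), array([32.8, 60. ]), 58.8) [ 0.5073 -0.0814  0.0735] [0.0651 0.0741 0.0767]
knob region 78 [ 0.5068 -0.0635  0.0465]
caddy top (array([649.6, 203.1]), array([175.2, 108.1]), 87.5) [0.103  0.1151 0.1192]
tin (array([ 677.6, -151.3]), array([57.2, 55.8]), 3.4) 0.075
egg (array([449.5, 293.3]), array([44.4, 41. ]), 1.0) 0.065
bowl (array([433.1,  82.2]), array([48. , 48.9]), 62.5) 0.051
turq (array([ 489.4, -173. ]), array([44.9, 61.2]), 38.5) 0.079
blue (array([412.4, -96.3]), array([60.6, 44.6]), 46.7) 0.078
table z 0.0003887467652944343
```

View pics/crop1.png

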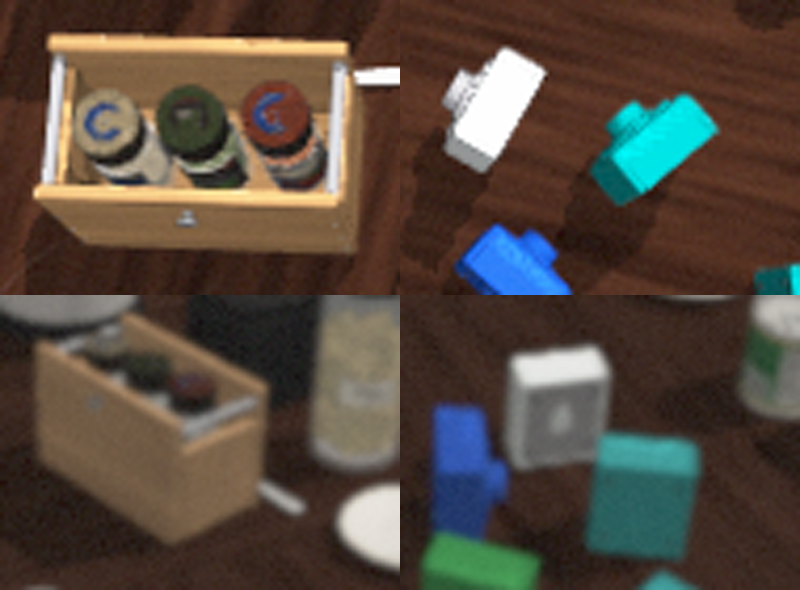

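The crop shows that the white timer's grey back plate with its keyhole faces the scene camera (crop 560,415). Its knob points away to the upper left in the top view. It is the only white one, so it is the target. The screw head on the caddy panel is at crop (187,217), which is top pixel (189,151). Next I'll refine the caddy yaw and the screw's y.

```bash
cat > c.py <<'E'
from h import *
def line(n):
    uv,P,C=cloud(n)
    # caddy local coords approx
    c=np.array([.6496,.2031]);
    for yaw in [np.radians(-2.5)]:
        ex=np.array([np.cos(yaw),np.sin(yaw)]);ey=np.array([-ex[1],ex[0]])
    L=np.c_[(P[:,:2]-c)@ex,(P[:,:2]-c)@ey,P[:,2]]
    return uv,P,C,L,ex,ey,c
for n in('top','scene'):
    uv,P,C,L,ex,ey,c=line(n)
    m=(L[:,0]<-.035)&(L[:,0]>-.075)&(abs(L[:,1])<.08)&(L[:,2]>.02)&(L[:,2]<.085)
    A=np.c_[np.ones(m.sum()),L[m,1],L[m,2]-.06]; b=L[m,0]
    k=np.ones(len(b),bool)
    for _ in range(4):
        s=np.linalg.lstsq(A[k],b[k],rcond=None)[0]; r=b-A@s; k=abs(r)<2.5*max(r[k].std(),5e-4)
    print(n,'panel x=%.4f slope_y=%.4f slope_z=%.4f sd %.4f n%d'%(*s,r[k].std(),k.sum()))
    m=(abs(L[:,0])<.07)&(abs(L[:,1])<.11)&(L[:,2]>.108)&(L[:,2]<.125)
    print(' ends',np.percentile(L[m,1],[1,99]).round(4),np.percentile(L[m,0],[1,99]).round(4))
    # screw: grey pixels on panel
    m=(L[:,0]<-.03)&(L[:,0]>-.085)&(abs(L[:,1])<.03)&(L[:,2]>.07)&(L[:,2]<.111)
    C=C.astype(int); sat=C[:,2]-C[:,0]
    idx=np.nonzero(m)[0]; g=idx[sat[idx]<45]
    for j in g: print('  ',uv[j],C[j],L[j].round(4))
    if len(g):
        u=uv[g].mean(0); i=cams.camera_info(n); W=np.linalg.inv(np.array(i['world_to_cam'])); o=W[:3,3]; d=world(n,u,[1.])[0]-o
        q=o+d*(.100-o[2])/d[2]; print(' centroid',u,'at z.100: world',q.round(4),'local',((q[:2]-c)@ex).round(4),((q[:2]-c)@ey).round(4))
E
python3 c.py
```

```text
top panel x=-0.0467 slope_y=0.0040 slope_z=0.0031 sd 0.0004 n379
 ends [-0.084  0.084] [-0.0468  0.0528]
   [188 150] [108 123 138] [-0.0481  0.003   0.101 ]
   [189 150] [148 148 151] [-0.0474  0.0011  0.0983]
   [190 150] [114 119 131] [-0.0473 -0.0013  0.0982]
   [188 151] [ 99 112 123] [-0.0509  0.0026  0.1019]
   [189 151] [138 139 140] [-0.05    0.0008  0.099 ]
   [190 151] [115 120 124] [-0.0473  0.0007  0.0888]
   [187 152] [123 129 134] [-0.054   0.0043  0.1041]
   [188 152] [152 149 149] [-0.054   0.0019  0.1042]
   [189 152] [182 178 175] [-0.054  -0.0006  0.1044]
   [190 152] [162 158 160] [-0.0535 -0.0027  0.1029]
   [191 152] [105 112 122] [-0.0523 -0.0042  0.0986]
   [187 153] [ 83  93 106] [-0.0553  0.0052  0.0995]
   [188 153] [93 93 99] [-0.0547  0.0033  0.0973]
   [189 153] [92 91 95] [-0.0548  0.0007  0.0979]
   [190 153] [100 100 103] [-0.0547 -0.0018  0.098 ]
 centroid [188.86666667 151.66666667] at z.100: world [0.5977 0.2061 0.1   ] local -0.052 0.0008
scene panel x=-0.0488 slope_y=0.0018 slope_z=0.0005 sd 0.0012 n470
 ends [-0.0867  0.0831] [-0.0509  0.0492]

[... 2207 characters left out ...]
5  0.0106  0.0774]
   [249 164] [ 70  91 113] [-0.0481  0.0001  0.0819]
   [250 164] [ 71  93 114] [-0.047  -0.0039  0.0833]
   [252 164] [ 71  92 115] [-0.0481 -0.0157  0.0889]
   [249 165] [ 73  93 117] [-0.0499 -0.002   0.0796]
   [249 166] [ 71  94 114] [-0.0481  0.0001  0.0741]
   [254 166] [ 71  94 115] [-0.0502 -0.0288  0.0878]
   [250 167] [ 70  92 114] [-0.0476 -0.0047  0.0721]
   [251 167] [ 69  90 113] [-0.05   -0.0129  0.0767]
   [251 168] [ 70  92 113] [-0.0499 -0.0128  0.0727]
   [253 168] [ 71  93 115] [-0.05   -0.0235  0.0776]
   [252 169] [ 73  95 116] [-0.0501 -0.0184  0.0714]
 centroid [248.09433962 161.66037736] at z.100: world [0.5885 0.1954 0.1   ] local -0.0607 -0.0104
```

Call:
arm_command(plan=[[[0, 0, 0, 0, 0, 0.14, -1], [0, 0, 0, 0, 0, 0.28, -1], [0, 0, 0, 0, 0, 0.42, -1], [0, 0, 0, 0, 0, 0.56, -1], [0, 0, 0, 0, 0, 0.7, -1], [0, 0, 0, 0, 0, 0.84, -1]]], squeeze=25)

```text
time_s: 0.7
ee_pos: [0.2125, 0.5071, 0.2051]
eef_rot: [-3.141, 0.0, 1.899]
force: [-0.1, 0.0, -0.2]
grip_width: 0.0941
grip_force: 0.0
```

```bash
cat > rel.py <<'E'
from h import *
from scipy.spatial.transform import Rotation as R
def rel(p,yaw,pitch=0,roll=np.pi,cur=None):
    o=ctrl.get_obs(); cp,cr=cur if cur else (o['ee_pos'],o['eef_rot'])
    C=R.from_euler('xyz',cr); T=R.from_euler('xyz',[roll,pitch,yaw])
    print('shift mm',(C.inv().apply(np.array(p)-cp)*1000).round(1),'rotvec',(C.inv()*T).as_rotvec().round(4))
E
python3 - <<'E'
from rel import *
from m import box,rect
for lo in(.068,.071):
    p,c,_=box(455,505,265,330,lo,0.085); print(lo,rect(p),p[:,:2].mean(0).round(4),len(p))
    q=p[:,:2]-np.median(p[:,:2],0); q=q[np.hypot(*q.T)<.04]; w,V=np.linalg.eigh(np.cov(q.T)); print(np.degrees(np.arctan2(V[1],V[0])).round(1))
rel([.508,-.081,.15],np.radians(58.8))
E
```

```text
timer top (array([508.4, -81.2]), array([32.8, 60. ]), 58.8) [ 0.5073 -0.0814  0.0735] [0.0651 0.0741 0.0767]
knob region 78 [ 0.5068 -0.0635  0.0465]
caddy top (array([649.6, 203.1]), array([175.2, 108.1]), 87.5) [0.103  0.1151 0.1192]
tin (array([ 677.6, -151.3]), array([57.2, 55.8]), 3.4) 0.075
egg (array([449.5, 293.3]), array([44.4, 41. ]), 1.0) 0.065
bowl (array([433.1,  82.2]), array([48. , 48.9]), 62.5) 0.051
turq (array([ 489.4, -173. ]), array([44.9, 61.2]), 38.5) 0.079
blue (array([412.4, -96.3]), array([60.6, 44.6]), 46.7) 0.078
table z 0.0003887467652944343
0.068 (array([507.7, -82.5]), array([30., 60.]), 58.3) [ 0.5074 -0.0824] 300
[-121.3  148.7]
0.071 (array([507.8, -82.6]), array([29.7, 59.6]), 58.8) [ 0.5078 -0.0828] 291
[-121.2  148.8]
shift mm [-652.    90.2   55.4] rotvec [-3.000e-04  7.000e-04  8.728e-01]
```

Call:
arm_command(plan=[[[-45, 6, 0, 0, 0, 0.08, -1], [-90, 12, 0, 0, 0, 0.16, -1], [-135, 18, 0, 0, 0, 0.24, -1], [-180, 25, 0, 0, 0, 0.32, -1], [-225, 31, 0, 0, 0, 0.4, -1], [-270, 37, 0, 0, 0, 0.48, -1], [-315, 43, 0, 0, 0, 0.56, -1], [-360, 49, 0, 0, 0, 0.64, -1], [-405, 56, 0, 0, 0, 0.72, -1], [-450, 62, 0, 0, 0, 0.8, -1], [-495, 68, 0, 0, 0, 0.873, -1], [-540, 74, 0, 0, 0, 0.873, -1]]])

```text
time_s: 1.9
ee_pos: [0.4599, 0.0195, 0.2054]
eef_rot: [-3.141, -0.0, 1.029]
force: [0.4, 1.0, -0.1]
grip_width: 0.0936
grip_force: 0.0
```

```bash
python3 -c "
from rel import *
rel([.508,-.0825,.1],np.radians(58.8))"
```

```text
shift mm [-62.5  93.8 105.4] rotvec [-0.0001 -0.      0.0027]
```

Call:
arm_command(plan=[[[-21, 31, 30, 0, 0, 0.0027, -1], [-42, 62, 65, 0, 0, 0.0027, -1], [-62.5, 93.8, 105, 0, 0, 0.0027, -1], [-62.5, 93.8, 105, 0, 0, 0.0027, -1], [-62.5, 93.8, 130, 0, 0, 0.0027, -1], [-62.5, 93.8, 155, 0, 0, 0.0027, -1], [-62.5, 93.8, 179, 0, 0, 0.0027, -1], [-62.5, 93.8, 179, 0, 0, 0.0027, -1]]])

```text
time_s: 2.7
ee_pos: [0.5064, -0.0796, 0.0245]
eef_rot: [-3.137, 0.001, 1.029]
force: [-0.4, -0.0, 0.1]
grip_width: 0.0938
grip_force: 0.0
```

```bash
python3 -c "
from rel import *
rel([.508,-.0825,.026],np.radians(58.8))
o=ctrl.get_obs();print(o['force'])"
```

```text
shift mm [-1.7  2.8 -1.5] rotvec [-0.0042  0.0013  0.0032]
[-0.42190106 -0.00124323  0.09591019]
```

Call:
arm_command(plan=[[[0, 0, 0, 0, 0, 0, -1], [0, 0, 0, 0, 0, 0, 1], [0, 0, 0, 0, 0, 0, 1], [0, 0, 0, 0, 0, 0, 1], [0, 0, 0, 0, 0, 0, 1], [0, 0, 0, 0, 0, 0, 1], [0, 0, 0, 0, 0, 0, 1], [0, 0, 0, 0, 0, 0, 1]]], squeeze=25)

```text
time_s: 3.5
ee_pos: [0.5081, -0.0805, 0.0268]
eef_rot: [3.141, -0.0, 1.029]
force: [-0.2, -0.5, 5.4]
grip_width: 0.06
grip_force: 25.0
```

Call:
arm_command(plan=[[[0, 0, -30, 0, 0, 0, 1], [0, 0, -75, 0, 0, -0.05, 1], [0, 0, -120, 0, 0, -0.19, 1], [0, 0, -150, 0, 0, -0.33, 1], [0, 0, -150, 0, 0, -0.47, 1], [0, 0, -150, 0, 0, -0.61, 1], [0, 0, -150, 0, 0, -0.75, 1], [0, 0, -150, 0, 0, -0.89, 1], [0, 0, -150, 0, 0, -1.03, 1], [0, 0, -150, 0, 0, -1.17, 1], [0, 0, -150, 0, 0, -1.31, 1], [0, 0, -150, 0, 0, -1.45, 1]]])

```text
time_s: 4.7
ee_pos: [0.5076, -0.0804, 0.1759]
eef_rot: [-3.141, -0.001, 2.485]
force: [-0.1, -0.6, -1.6]
grip_width: 0.0601
grip_force: 25.0
```

```bash
python3 -c "
from rel import *
rel([.527,.2095,.15],np.pi-.047)
print(ctrl.get_obs())"
```

```text
shift mm [161.6 241.4  26. ] rotvec [-1.000e-04 -1.100e-03 -6.098e-01]
{'time_s': 4.7, 'qpos': array([-2.28291503e-01,  2.47283171e-01,  1.65893191e+00, -9.61409418e-06,
        1.23647368e+00, -1.14232811e+00]), 'joint_vel': array([-6.90165480e-04, -9.14582424e-05,  6.42345610e-04,  5.86250561e-05,
       -7.93272879e-04, -1.39072690e+00]), 'tau': array([-2.25173411e-03, -4.96910012e+01, -3.47144938e+01,  1.53176347e-02,
        7.87747814e-02,  2.93365762e+00]), 'ee_pos': array([ 0.50761617, -0.08036814,  0.17593951]), 'eef_rot': array([-3.14112899e+00, -9.93248622e-04,  2.48483587e+00]), 'force': array([-0.0891812 , -0.62146605, -1.56082625]), 'moment': array([-0.04563899, -0.00372649,  0.04476387]), 'grip_force': 24.996520578861237, 'grip_width': 0.06008723933638571}
```

Call:
arm_command(plan=[[[25, 38, 4, 0, 0, -0.1, 1], [50, 75, 8, 0, 0, -0.2, 1], [75, 112, 12, 0, 0, -0.3, 1], [100, 150, 16, 0, 0, -0.4, 1], [125, 187, 20, 0, 0, -0.5, 1], [148, 221, 24, 0, 0, -0.6098, 1], [161.6, 241.4, 26, 0, 0, -0.6098, 1], [161.6, 241.4, 26, 0, 0, -0.6098, 1], [161.6, 241.4, 26, 0, 0, -0.6098, 1], [161.6, 241.4, 26, 0, 0, -0.6098, 1]]])

```text
time_s: 5.7
ee_pos: [0.5289, 0.2084, 0.1503]
eef_rot: [-3.141, -0.0, 3.088]
force: [-0.1, -0.5, -1.0]
grip_width: 0.0599
grip_force: 25.0
```

```bash
cat > held.py <<'E'
from rel import *
o=ctrl.get_obs(); print(o['ee_pos'],o['eef_rot'],o['force'])
rel([.527,.2095,.0888],np.pi-.047)
im,d=grab('top');s,_=grab('scene')
uv,P,C=cloud('top'); e=o['ee_pos']
# world->tool-aligned (timer) frame
yaw=o['eef_rot'][2]-np.pi; ex=np.array([np.cos(yaw),np.sin(yaw)]);ey=np.array([-ex[1],ex[0]])
ztop=e[2]+.0472
C=C.astype(int)
L=np.c_[(P[:,:2]-e[:2])@ex,(P[:,:2]-e[:2])@ey,P[:,2]-ztop]
m=(abs(L[:,0])<.03)&(abs(L[:,1])<.027)&(abs(L[:,2])<.006)
print(m.sum(), L[m].mean(0), np.percentile(L[m,0],[1,50,99]),np.percentile(L[m,1],[1,99]))
E
python3 held.py
python3 - <<'E'
from h import *
t,_=load('top');s,_=load('scene')
a=cv2.resize(t[90:190,130:265],(540,400),interpolation=cv2.INTER_CUBIC)
cv2.imwrite('pics/held1.png',np.hstack([a,cv2.resize(s[130:255,165:245],(256,400),interpolation=cv2.INTER_CUBIC)]))
E
```

```text
[0.52893101 0.20839339 0.15030838] [-3.14129763e+00 -4.06445785e-04  3.08790007e+00] [-0.08155534 -0.53865022 -1.01464098]
shift mm [ 2.   1.  61.5] rotvec [-0.0003 -0.0004 -0.0067]held.py:12: RuntimeWarning: Mean of empty slice.
  print(m.sum(), L[m].mean(0), np.percentile(L[m,0],[1,50,99]),np.percentile(L[m,1],[1,99]))
  ret = um.true_divide(
Traceback (most recent call last):
  File "held.py", line 12, in <module>
    print(m.sum(), L[m].mean(0), np.percentile(L[m,0],[1,50,99]),np.percentile(L[m,1],[1,99]))
                                 ~~~~~~~~~~~~~^^^^^^^^^^^^^^^^^^
IndexError: index -1 is out of bounds for axis 0 with size 0
```

View pics/held1.png

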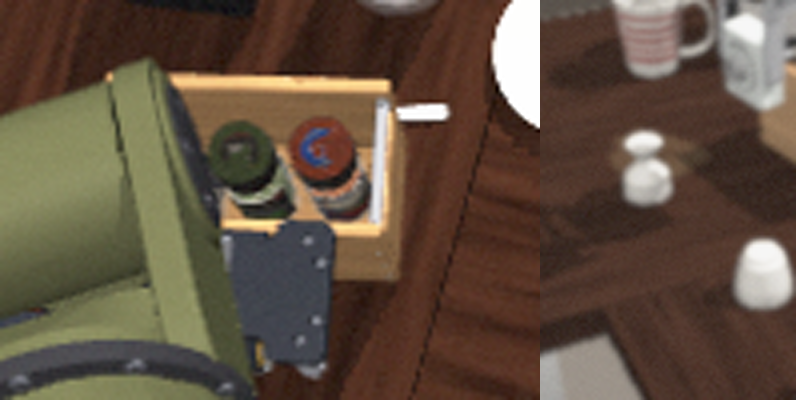

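The held view has the arm hiding the timer from the top camera. In the scene view (755,55) the timer is held upright with its dial facing the room. I'll measure the held timer against the tool in the scene cloud.

```bash
cat > hs.py <<'E'
from h import *
o=ctrl.get_obs(); e=o['ee_pos']
uv,P,C=cloud('scene'); C=C.astype(int)
yaw=o['eef_rot'][2]-np.pi; ex=np.array([np.cos(yaw),np.sin(yaw)]);ey=np.array([-ex[1],ex[0]])
L=np.c_[(P[:,:2]-e[:2])@ex,(P[:,:2]-e[:2])@ey,P[:,2]-e[2]+.0268]
m=(abs(L[:,0])<.04)&(abs(L[:,1])<.05)&(L[:,2]>-.01)&(L[:,2]<.085)
print(m.sum())
f=m&(L[:,0]<-.008)&(abs(L[:,1])<.024)&(L[:,2]<.07)&(L[:,2]>.004)
x=L[f,0]; print('front x hist',np.histogram(x,bins=np.arange(-.034,-.006,.002)))
for k in ('z',): 
    w=m&(C.min(1)>90)&(C.max(1)-C.min(1)<40); print('white z ext',np.percentile(L[w,2],[1,5,95,99]).round(4),'y ext',np.percentile(L[w,1],[1,5,95,99]).round(4),'x',np.percentile(L[w,0],[1,5,50,95]).round(4),w.sum())
t=m&(abs(L[:,2]-.074)<.006)&(abs(L[:,1])<.022); print('top face',t.sum(),L[t].mean(0).round(4), np.percentile(L[t,0],[3,97]).round(4))
ff=f&(abs(L[:,0]+.015)<.004);A=np.c_[np.ones(ff.sum()),L[ff,1],L[ff,2]-.037];s=np.linalg.lstsq(A,L[ff,0],rcond=None)[0];print('front plane',s.round(4),ff.sum())
E
python3 hs.py
```

```text
497
front x hist (array([ 0,  2, 14, 11,  6,  2,  8, 20, 47, 43, 17,  0,  0,  0]), array([-0.034, -0.032, -0.03 , -0.028, -0.026, -0.024, -0.022, -0.02 ,
       -0.018, -0.016, -0.014, -0.012, -0.01 , -0.008, -0.006]))
white z ext [0.0022 0.0066 0.0783 0.0841] y ext [-0.0436 -0.0424  0.0337  0.0392] x [-0.0293 -0.0264 -0.0121  0.0068] 492
top face 60 [-0.0044  0.0035  0.0737] [-0.0157  0.0114]
front plane [-0.0158  0.0183 -0.0023] 124
```

Call:
arm_command(plan=[[[2, 1, 20, 0, 0, -0.0067, 1], [2, 1, 40, 0, 0, -0.0067, 1], [2, 1, 61.5, 0, 0, -0.0067, 1], [-10, 1, 61.5, 0, 0, -0.0067, 1], [-22, 1.1, 61.5, 0, 0, -0.0067, 1], [-32, 1.2, 61.5, 0, 0, -0.0067, 1], [-38, 1.2, 61.5, 0, 0, -0.0067, 1], [-38, 1.2, 61.5, 0, 0, -0.0067, 1], [-38, 1.2, 61.5, 0, 0, -0.0067, 1], [-38, 1.2, 61.5, 0, 0, -0.0067, 1]]])

```text
time_s: 6.8
ee_pos: [0.5666, 0.2085, 0.089]
eef_rot: [-3.142, -0.0, 3.096]
force: [0.2, 0.5, -1.0]
grip_width: 0.0596
grip_force: 25.0
```

```bash
cat > st.py <<'E'
from rel import *
o=ctrl.get_obs(); e=o['ee_pos']; n=np.array([np.cos(.047),-np.sin(.047)]); t=np.array([-n[1],n[0]])
v=e[:2]-np.array([.6019,.2060])
print('gap back-panel mm',round(-(v@n)*1000-15,2),'lateral',round((v@t)*1000,2),'z of keyhole',round((e[2]-.0268+.036)*1000,1),'rot',o['eef_rot'].round(4),'F',o['force'].round(2),'M',o['moment'].round(3),o['time_s'])
E
python3 st.py
```

```text
gap back-panel mm 20.34 lateral 0.89 z of keyhole 98.2 rot [-3.1416e+00 -2.0000e-04  3.0957e+00] F [ 0.15  0.54 -1.03] M [ 0.024 -0.01   0.004] 6.8
```

Call:
arm_command(plan=[[[-4, -0.5, 0, 0, 0, 0, 1], [-8, -0.5, 0, 0, 0, 0, 1], [-10, -0.5, 0, 0, 0, 0, 1], [-11, -0.5, 0, 0, 0, 0, 1], [-12, -0.5, 0, 0, 0, 0, 1], [-13, -0.5, 0, 0, 0, 0, 1], [-13, -0.5, 0, 0, 0, 0, 1]]])

```text
time_s: 7.5
ee_pos: [0.58, 0.2074, 0.0889]
eef_rot: [3.142, -0.0, 3.096]
force: [-0.4, 0.3, -1.7]
grip_width: 0.0599
grip_force: 25.0
```

```bash
python3 st.py
```

```text
gap back-panel mm 6.93 lateral 0.35 z of keyhole 98.1 rot [ 3.1416 -0.      3.0955] F [-0.37  0.31 -1.66] M [ 0.056  0.053 -0.016] 7.5
```

Forces are still near zero at a nominal gap of 7 mm, so I'll continue gently.

Call:
arm_command(plan=[[[-1, 0, 0, 0, 0, 0, 1], [-1.5, 0, 0, 0, 0, 0, 1], [-2, 0, 0, 0, 0, 0, 1], [-2.5, 0, 0, 0, 0, 0, 1], [-2.5, 0, 0, 0, 0, 0, 1]]])

```text
time_s: 8.0
ee_pos: [0.5825, 0.2073, 0.0889]
eef_rot: [-3.142, -0.0, 3.096]
force: [-0.5, -0.7, -1.4]
grip_width: 0.0594
grip_force: 25.0
```

```bash
python3 st.py
```

```text
gap back-panel mm 4.46 lateral 0.36 z of keyhole 98.1 rot [-3.1416 -0.      3.0956] F [-0.45 -0.72 -1.36] M [ 0.007 -0.003  0.029] 8.0
```

Call:
arm_command(plan=[[[-0.6, 0, 0, 0, 0, 0, 1], [-1.2, 0, 0, 0, 0, 0, 1], [-1.8, 0, 0, 0, 0, 0, 1], [-1.8, 0, 0, 0, 0, 0, 1]]])

```text
time_s: 8.4
ee_pos: [0.5843, 0.2072, 0.0889]
eef_rot: [-3.142, -0.0, 3.096]
force: [-0.9, -0.9, -2.0]
grip_width: 0.0597
grip_force: 25.0
```

```bash
python3 st.py
```

```text
gap back-panel mm 2.63 lateral 0.36 z of keyhole 98.1 rot [-3.1416 -0.      3.0956] F [-0.86 -0.95 -1.98] M [ 0.007  0.032 -0.028] 8.4
```

Call:
arm_command(plan=[[[-0.5, 0, 0, 0, 0, 0, 1], [-1, 0, 0, 0, 0, 0, 1], [-1.5, 0, 0, 0, 0, 0, 1], [-1.5, 0, 0, 0, 0, 0, 1]]])

```text
time_s: 8.8
ee_pos: [0.5853, 0.2072, 0.0889]
eef_rot: [-3.141, -0.001, 3.096]
force: [-4.4, -0.7, 1.4]
grip_width: 0.0596
grip_force: 25.0
```

```bash
python3 st.py
```

```text
gap back-panel mm 1.67 lateral 0.39 z of keyhole 98.1 rot [-3.1413e+00 -1.3000e-03  3.0958e+00] F [-4.42 -0.68  1.39] M [0.054 0.899 0.107] 8.8
```

Call:
arm_command(plan=[[[0.5, 0, 0, 0, 0, 0, 1], [0.5, 0, 1, 0, 0, 0, 1], [0.5, 0, 2, 0, 0, 0, 1], [0.5, 0, 3, 0, 0, 0, 1], [0.5, 0, 4, 0, 0, 0, 1], [0.5, 0, 5, 0, 0, 0, 1], [0.5, 0, 5, 0, 0, 0, 1]]])

```text
time_s: 9.5
ee_pos: [0.5852, 0.2071, 0.0837]
eef_rot: [-3.141, -0.0, 3.096]
force: [-0.7, -0.5, -2.0]
grip_width: 0.0597
grip_force: 25.0
```

```bash
python3 st.py
```

```text
gap back-panel mm 1.69 lateral 0.33 z of keyhole 92.9 rot [-3.1415e+00 -1.0000e-04  3.0955e+00] F [-0.65 -0.51 -1.96] M [ 0.032  0.156 -0.034] 9.5
```

Call:
arm_command(plan=[[[0, 0, 1, 0, 0, 0, 1], [0, 0, 2, 0, 0, 0, 1], [0, 0, 3, 0, 0, 0, 1], [0, 0, 4, 0, 0, 0, 1], [0, 0, 5, 0, 0, 0, 1], [0, 0, 5, 0, 0, 0, 1]]])

```text
time_s: 10.1
ee_pos: [0.5852, 0.2071, 0.0787]
eef_rot: [-3.142, -0.0, 3.096]
force: [-1.0, -0.1, -2.4]
grip_width: 0.0598
grip_force: 25.0
```

```bash
python3 st.py
```

```text
gap back-panel mm 1.69 lateral 0.36 z of keyhole 87.9 rot [-3.1415e+00 -1.0000e-04  3.0956e+00] F [-1.01 -0.08 -2.38] M [0.074 0.09  0.011] 10.1
```

Call:
arm_command(plan=[[[1, 0, 0, 0, 0, 0, 1], [2, 0, 0, 0, 0, 0, 1], [2.6, 0, 0, 0, 0, 0, 1], [2.6, 0, 0, 0, 0, 0, 1]]])

```text
time_s: 10.5
ee_pos: [0.583, 0.2072, 0.0791]
eef_rot: [3.141, 0.001, 3.096]
force: [4.0, -1.6, -2.9]
grip_width: 0.0595
grip_force: 25.0
```

```bash
python3 st.py
```

```text
gap back-panel mm 3.89 lateral 0.35 z of keyhole 88.3 rot [3.1414e+00 1.2000e-03 3.0955e+00] F [ 4.   -1.56 -2.91] M [ 0.038 -0.785  0.037] 10.5
```

The timer is captured, since pulling back is resisted with +4 N. I'll go back to the panel and draw it down to the end of the slot.

Call:
arm_command(plan=[[[-1.3, 0, 0, 0, 0, 0, 1], [-2.6, 0, 0, 0, 0, 0, 1], [-2.6, 0, 1, 0, 0, 0, 1], [-2.6, 0, 2, 0, 0, 0, 1], [-2.6, 0, 3, 0, 0, 0, 1], [-2.6, 0, 4, 0, 0, 0, 1], [-2.6, 0, 4.5, 0, 0, 0, 1], [-2.6, 0, 4.5, 0, 0, 0, 1]]])

```text
time_s: 11.3
ee_pos: [0.5852, 0.2072, 0.0744]
eef_rot: [-3.142, -0.0, 3.096]
force: [-0.1, 0.1, -1.7]
grip_width: 0.0596
grip_force: 25.0
```

```bash
python3 st.py
```

```text
gap back-panel mm 1.73 lateral 0.37 z of keyhole 83.6 rot [-3.1415e+00 -1.0000e-04  3.0956e+00] F [-0.09  0.07 -1.7 ] M [ 0.014 -0.056 -0.009] 11.3
```

Call:
arm_command(plan=[[[-0.2, 0, 0.5, 0, 0, 0, 1], [-0.3, 0, 1, 0, 0, 0, 1], [-0.3, 0, 1.5, 0, 0, 0, 1], [-0.3, 0, 2, 0, 0, 0, 1], [-0.3, 0, 2, 0, 0, 0, 1]]])

```text
time_s: 11.8
ee_pos: [0.5853, 0.2073, 0.0731]
eef_rot: [3.142, -0.0, 3.096]
force: [-7.8, -0.7, 7.7]
grip_width: 0.0598
grip_force: 25.0
```

```bash
python3 st.py
```

```text
gap back-panel mm 1.64 lateral 0.49 z of keyhole 82.3 rot [ 3.1416e+00 -3.0000e-04  3.0959e+00] F [-7.8  -0.69  7.67] M [-0.056  1.216  0.212] 11.8
```

It has reached the stop (Fz +9 N over baseline, 15 mm below entry). I'll relax the force, let go, and check before leaving.

Call:
arm_command(plan=[[[0.5, 0, -0.7, 0, 0, 0, 1], [0.5, 0, -0.7, 0, 0, 0, 1], [0.5, 0, -0.7, 0, 0, 0, 0.2], [0.5, 0, -0.7, 0, 0, 0, 0], [0.5, 0, -0.7, 0, 0, 0, -0.3], [0.5, 0, -0.7, 0, 0, 0, -0.6], [0.5, 0, -0.7, 0, 0, 0, -1], [0.5, 0, -0.7, 0, 0, 0, -1], [0.5, 0, -0.7, 0, 0, 0, -1]]])

```text
time_s: 12.7
ee_pos: [0.5851, 0.2072, 0.0731]
eef_rot: [-3.142, 0.0, 3.096]
force: [-0.3, -0.7, -1.0]
grip_width: 0.0895
grip_force: 0.0
```

```bash
python3 st.py
```

```text
gap back-panel mm 1.87 lateral 0.38 z of keyhole 82.3 rot [-3.1416  0.      3.0956] F [-0.31 -0.73 -1.02] M [-0.008  0.052  0.019] 12.7
```

Call:
arm_command(plan=[[[0, 0, -15, 0, 0, 0, -1], [0, 0, -45, 0, 0, 0, -1], [0, 0, -90, 0, 0, 0, -1], [0, 0, -130, 0, 0, 0, -1], [40, -20, -150, 0, 0, 0, -1], [80, -60, -150, 0, 0, 0, -1], [100, -105, -150, 0, 0, 0, -1], [120, -150, -150, 0, 0, 0, -1], [130, -195, -150, 0, 0, 0, -1], [130, -240, -150, 0, 0, 0, -1], [130, -240, -150, 0, 0, 0, -1]]])

```text
time_s: 13.8
ee_pos: [0.4437, -0.0305, 0.2246]
eef_rot: [-3.141, 0.002, 3.091]
force: [1.2, 0.4, 1.2]
grip_width: 0.094
grip_force: 0.0
```

```bash
python3 - <<'E'
from h import *
t,_=grab('top');s,_=grab('scene')
a=cv2.resize(t[90:190,130:265],(540,400),interpolation=cv2.INTER_CUBIC)
cv2.imwrite('pics/end1.png',np.hstack([a,cv2.resize(s[125:250,215:295],(256,400),interpolation=cv2.INTER_CUBIC)]))
c=np.array([.6496,.2031]);yaw=-.047;ex=np.array([np.cos(yaw),np.sin(yaw)]);ey=np.array([-ex[1],ex[0]])
uv,P,C=cloud('top');C=C.astype(int)
L=np.c_[(P[:,:2]-c)@ex,(P[:,:2]-c)@ey,P[:,2]]
m=(abs(L[:,0]+.063)<.02)&(abs(L[:,1])<.04)&(abs(L[:,2]-.121)<.01)&(C.max(1)-C.min(1)<35)&(C.min(1)>120)
p=L[m];print(len(p),p.mean(0).round(4),p[:,2].std(),cv2.minAreaRect((p[:,:2]*1000).astype(np.float32)),'roll slope',np.polyfit(p[:,1],p[:,2],1))
def r(u0,u1,v0,v1):
    f=.64;k=(uv[:,0]>u0*f)&(uv[:,0]<u1*f)&(uv[:,1]>v0*f)&(uv[:,1]<v1*f)&(P[:,2]>.02)&(P[:,2]<.1);return np.round(cv2.minAreaRect((P[k,:2]*1000).astype(np.float32))[0],1)
print('tin',r(490,545,170,225),'egg',r(225,270,315,355),'bowl',r(360,400,328,366))
E
```

```text
325 [-0.0633 -0.0002  0.1203] 0.0022561488529447365 ((-63.738529205322266, 1.5794601440429688), (32.95145034790039, 60.73469543457031), 0.17073982954025269) roll slope [0.00554772 0.12025973]
tin [ 677.6 -151.1] egg [449.7 292.9] bowl [431.  85.]
```

View pics/end1.png

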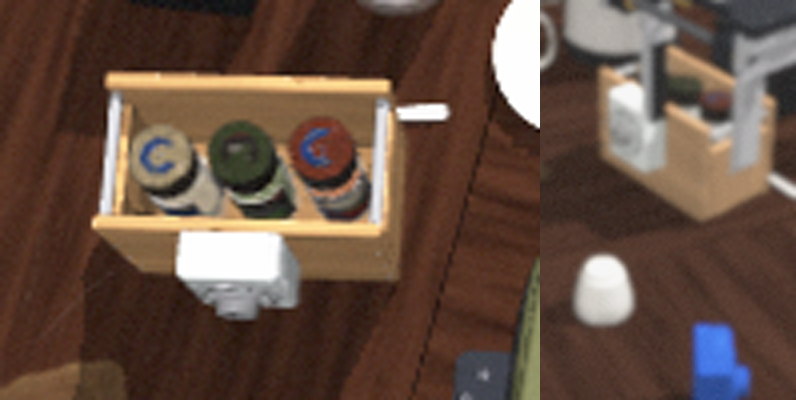

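The timer hangs flush and level: its top is at z = 120 mm (121 expected), it tilts about 0.3°, and the dial faces out at crop (235,300). The tin and egg cup haven't moved. The bowl reads about 3 mm off, but the hand now partly hides it from the camera and nothing came near it.

```bash
python3 -c "
from station import ctrl
print(ctrl.hand_in())"
```

```text
the job is handed in; nothing more can be done
None
```

The timer is hanging home and upright on the caddy's screw with its dial facing the room, and the job is handed in; contact force in the readings stayed under about 12 N, and nothing touched the tin, egg cup or tea bowl, though the bowl's final position was only partly visible to the camera.

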